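# Close the salad boxes with their lids

### The job

The four salad boxes are filled: close each one with the blue lid of its own shape and size, grip side up and lying flat on the rim all round, so that they can go into the fridge. Keep the boxes upright and leave them where they stand; nudging one by a few centimetres at most is no harm.

Things in the scene. Friction and masses are not known exactly. Their poses are not given: they have to be found in the camera images.
- box_oblong: Oblong food box of frosted white plastic, open on top, loose and upright on the worktop, about 0.2 to 0.5 kg with the cucumber slices in it, which lie below the lid's rib. Body 136 x 76 (x by y), the rim 146 x 86 and the mouth inside it 128 x 68 (mm); rim 48 mm above the worktop, wall 4 mm, lip turned out. Origin: centre of its underside, z up; x runs along its long side.
- box_square: Square food box of frosted white plastic, open on top, loose and upright on the worktop, about 0.2 to 0.5 kg with the diced cheese in it, which lie below the lid's rib. Body 92 x 92, the rim 102 x 102 and the mouth inside it 84 x 84 (mm); rim 52 mm above the worktop, wall 4 mm, lip turned out. Origin: centre of its underside, z up; x and y run along its sides.
- box_round_large: Large round food box of frosted white plastic, open on top, loose and upright on the worktop, about 0.2 to 0.5 kg with the cherry tomatoes in it, which lie below the lid's rib. Body 116 across, the rim 126 and the mouth inside it 108 across (mm); rim 44 mm above the worktop, wall 4 mm, lip turned out. Origin: centre of its underside, z up; its yaw does not matter.
- box_round_small: Small round food box of frosted white plastic, open on top, loose and upright on the worktop, about 0.2 to 0.5 kg with the black olives in it, which lie below the lid's rib. Body 76 across, the rim 86 and the mouth inside it 68 across (mm); rim 52 mm above the worktop, wall 4 mm, lip turned out. Origin: centre of its underside, z up; its yaw does not matter.
- lid_oblong: Blue plastic lid of the oblong box, 30 to 80 g, lying grip up on the worktop. Bottom to top: rib 112 x 52, 8 mm deep, that drops into the mouth with 8 mm play all round; plate 150 x 90 (x by y), 4 thick; central grey grip bar 50 (x) x 12 (y) x 20 mm high. Origin: centre of the rib's underside, z up. Seated, its origin is 40 mm above the box's, long sides parallel.
- lid_square: Blue plastic lid of the square box, 30 to 80 g, lying grip up on the worktop. Bottom to top: rib 68 x 68, 8 mm deep, that drops into the mouth with 8 mm play all round; plate 106 x 106, 4 thick; central grey grip bar 50 (x) x 12 (y) x 20 mm high. Origin: centre of the rib's underside, z up. Seated, its origin is 44 mm above the box's, sides parallel.
- lid_round_large: Blue plastic lid of the large round box, 30 to 80 g, lying grip up on the worktop. Bottom to top: rib 92 across, 8 mm deep, that drops into the mouth with 8 mm play all round; plate 130 across, 4 thick; central grey grip bar 50 (x) x 12 (y) x 20 mm high. Origin: centre of the rib's underside, z up. Seated, its origin is 36 mm above the box's, at any yaw.
- lid_round_small: Blue plastic lid of the small round box, 30 to 80 g, lying grip up on the worktop. Bottom to top: rib 52 across, 8 mm deep, that drops into the mouth with 8 mm play all round; plate 90 across, 4 thick; central grey grip bar 50 (x) x 12 (y) x 20 mm high. Origin: centre of the rib's underside, z up. Seated, its origin is 44 mm above the box's, at any yaw.
Things that resemble listed ones, but are neither listed nor needed, are in the scene too. Leave any pink or yellow look-alike of the box_square alone. What is shaped like the lid_round_small but turquoise is not meant.

How it is judged:
By the outcome, as a careful person would: the job done as asked, in the order asked, and still so for the second after the job is handed in, with the robot touching nothing.
It also fails if it takes over 109 s, if anything falls off the work surface, if the arm or the gripper's body presses on something with over 40 N, if the wrist force passes 120 N, or if a joint passes its speed limit or range.

### The arm

A 6-joint arm with a two-finger parallel gripper is mounted at the origin on the work surface. World frame = base frame: x ahead of the robot, y to its left, z up, the work surface at z = 0. Lengths are in m, angles in rad, forces in N, time in s.
With the tool pointing down it reaches from about 0.35 to 0.775 m from the base axis. Payload 7.3 kg.
Tool frame: the origin (TCP) lies at the centre of the arm's flange, where the gripper is bolted on; the fingertips stand 178 mm ahead of it and the grasp point (between the pads) lies 159 mm ahead of it; z points along the fingers, y is the line along which they close (so a half turn about z gives the same grasp; the last joint's range is limited). The gripper opens to 92 mm and grips with 3 to 60 N. Pads are 19 mm wide; open, the fingers measure 130 mm over their backs; the gripper's body (75 mm by 190 mm) begins 47 mm behind the grasp point.
Start: joints at [-1.455, 0.342, 1.524, -0, 1.275, -0.146], TCP at [0.136, -0.507, 0.405] pointing down, gripper open.
Joint ranges: [-2.53, 2.53], [-0.77, 2.02], [0.04, 2.7], [-1, 4.14], [0.28, 2.66], [-3.11, 3.11]. Speed limits (rad/s): [2.57, 2.57, 3.14, 3.14, 3.14, 3.14].

### API

Orientations are given as [roll, pitch, yaw] about the fixed x, y, z axes, in that order (R = Rz(yaw) Ry(pitch) Rx(roll)).
In Python, from cell import telemetry, vision, ticket gives the robot as it stands.
- The arm moves only by the shell command python3 -m crank 'ROWS' [FORCE]. ROWS is JSON, a list of rows, each a list of 5 numbers: the gripper command: -1 is shut, 1 is fully open, values between are in proportion, then the shift along the tool's x, y, z in mm, then the turn about the tool's z in rad. In form: [[fingers, dx, dy, dz, roll], ...]. A call has 1 to 12 rows; each row is the pose to reach, as a shift and turn from the pose commanded when the call began, along the tool's axes at that moment; what a row does not reach only later rows make up. A row lasts 1/12 s, in which the tool goes at most 41.7 mm and 7.16 degrees, less where a joint would pass 70% of its speed; a pose out of reach is approached as far as the arm can. A call with a gripper value outside its range is refused whole. The fingers move at their own pace and stop on an object; FORCE is the grip in N (left out, the last holds). Time passes only in rows, so rows that repeat a pose let the fingers close. It gives the time, the measured TCP pose, the force, the opening and the grip force at its end, in the units of the state.
- telemetry.observe(): the state, without advancing time (a new reading comes with each control period).
- vision.read_camera(name): name is "side" or "top" or "wrist"; returns (picture, depth): 480x640x3 uint8, red, green, blue; 480x640 float32, m along the optical axis (not along the pixel's ray), 0 where there is no reading.
- vision.get_calibration(name): a dict with "camera_matrix" (3x3 intrinsics, pixels), "rvec" (rotation vector, rad) and "tvec" (3), from world to camera coordinates, as OpenCV has them. Camera axes: x right, y down, z forward; pixel columns grow to the right and rows downward; lengths in m; the calibration is good to about 2 mm. A picture is of the moment at which its call begins: read the wrist's pose just before it. get_calibration takes no time and is no camera call; for the wrist camera it gives the pose at the moment of the call.
- ticket.hand_in(): hands the job in; it is judged then, once.
The state is a dict: "time": time; "qpos": joint angles; "qvel": joint speeds; "joint_efforts": joint torques, N m; "tool_pos": TCP position; "tool_rot": TCP orientation; "contact_force": force on the tool from outside, world axes, zero at the start; "torque": the same for the moment, N m; "opening": finger opening in m; "grip_force": force on a finger pad.
Only numpy, scipy, OpenCV 4.12 (cv2) and the standard library are available. Lean on these libraries where they do the work, as an engineer would, in place of code of your own. Each camera call takes 0.05 s, during which the arm holds its last target. There are 200 camera calls.

## Working session

There is one attempt and no reset: what is moved stays moved. The work goes in short steps, Python scripts to look and compute and a shell command to move; the robot and the scene stay as the last step left them, time stands still between calls to the robot, and variables do not carry over. Pictures are saved under pics/ and viewed, at most 14 in all, crops included, and the job is handed in when it is done.

```bash
mkdir -p pics; ls; python3 - <<'E'
from cell import telemetry, vision
import cv2,numpy as np
print(telemetry.observe())
for n in ["top","side"]:
    p,d=vision.read_camera(n); cv2.imwrite(f"pics/{n}0.png",p[:,:,::-1]); np.savez(f"{n}0.npz",p=p,d=d); print(vision.get_calibration(n))
E
```

```text
pics
{'time': 0.0, 'qpos': array([-1.45500695e+00,  3.42751715e-01,  1.52500752e+00,  3.79094115e-06,
        1.27537709e+00, -1.45984583e-01]), 'qvel': array([ 0.00049483, -0.00114578,  0.00060537,  0.00062479,  0.00164167,
       -0.00027673]), 'joint_efforts': array([ 6.86977401e-04, -4.31245637e+01, -2.44225341e+01,  7.18239974e-02,
        5.59992052e-02, -1.03805205e-04]), 'tool_pos': array([ 0.1358824 , -0.50698171,  0.40403301]), 'tool_rot': array([-3.14006593e+00, -2.28138170e-04,  2.61772680e-01]), 'contact_force': array([ 0.36195855,  0.06118547, -0.0378647 ]), 'torque': array([0.0513875 , 0.06893028, 0.0290176 ]), 'grip_force': 0.0, 'opening': 0.091730069255939}
{'camera_matrix': array([[619.15941435,   0.        , 322.804278  ],
       [  0.        , 619.15941435, 244.46675336],
       [  0.        ,   0.        ,   1.        ]]), 'rvec': array([ 2.19510057, -2.1930273 ,  0.06453676]), 'tvec': array([-0.02856991,  0.47540801,  1.31972913])}
{'camera_matrix': array([[513.71399398,   0.        , 317.6082975 ],
       [  0.        , 513.71399398, 242.92992441],
       [  0.        ,   0.        ,   1.        ]]), 'rvec': array([ 0.95045557, -2.40875075,  1.1693509 ]), 'tvec': array([0.31523145, 0.24185644, 1.15548791])}
```

View pics/top0.png

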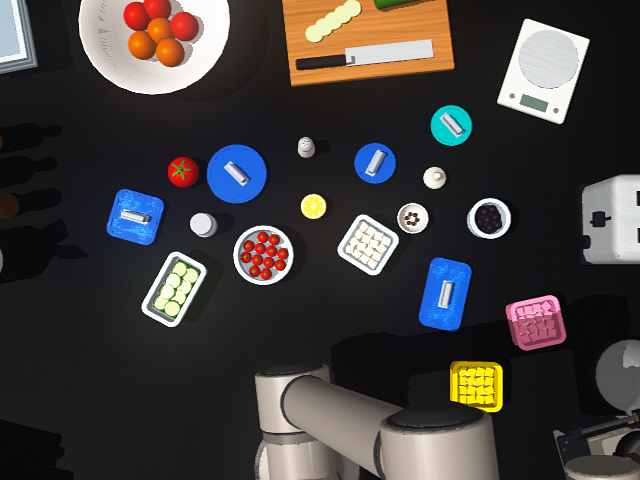

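View pics/side0.png

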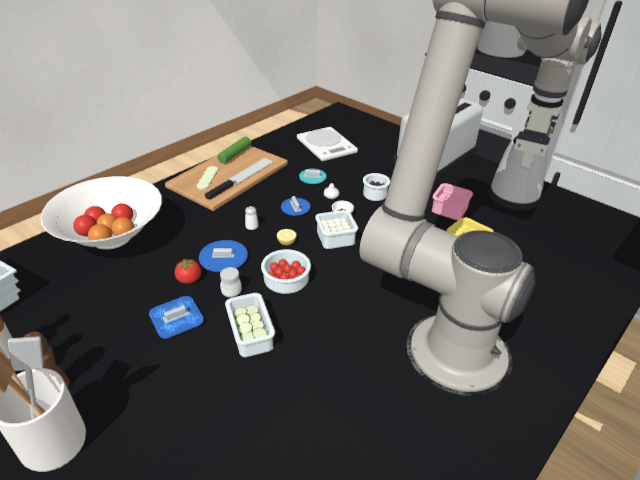

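The top view shows these positions (pixels):

| Item | Lid | Box |
|---|---|---|
| Square | (135,216) | (368,244) |
| Large round | (237,173) | (263,254) |
| Small round | (375,162) | (489,218) |
| Oblong | (445,294) | (174,289) |

The jar at (203,224), the tomato at (183,172) and the shaker at (306,147) are obstacles. The side view confirms that all the lids lie grip up.

```bash
cat > h.py <<'E'
import numpy as np,cv2
from cell import telemetry,vision
def cloud(d,c):
    K=c["camera_matrix"];R=cv2.Rodrigues(c["rvec"])[0];t=c["tvec"].ravel()
    v,u=np.mgrid[:480,:640]
    P=np.stack([(u-K[0,2])/K[0,0]*d,(v-K[1,2])/K[1,1]*d,d],-1)-t
    return P@R   # world
def ray(uv,z,c):  # pixels -> plane z
    K=c["camera_matrix"];R=cv2.Rodrigues(c["rvec"])[0];t=c["tvec"].ravel()
    uv=np.asarray(uv,float).reshape(-1,2)
    r=np.c_[(uv-K[:2,2])/K[0,0],np.ones(len(uv))]@R
    o=-t@R
    return (o+r*((z-o[2])/r[:,2])[:,None])[:,:2]
def rect(xy):
    (cx,cy),(w,h),a=cv2.minAreaRect((xy*1000).astype(np.float32))
    if w<h: w,h,a=h,w,a+90
    return np.round([cx,cy,w,h,(a+90)%180-90],1)
def circ(xy):
    xy=cv2.convexHull((xy*1000).astype(np.float32)); e=cv2.fitEllipse(xy); return np.round([*e[0],*e[1]],1)
def biggest(m,seed=None):
    n,l,s,_=cv2.connectedComponentsWithStats(m.astype(np.uint8)); 
    return l==1+np.argmax(s[1:,4])
def pts(m): v,u=np.nonzero(m); return np.c_[u,v]
E
python3 - <<'E'
from h import *
f=np.load("top0.npz");p=f['p'].astype(int);d=f['d'];c=vision.get_calibration("top");W=cloud(d,c)
v,u=np.mgrid[:480,:640]
print("table z",np.median(W[300:340,200:300,2]))
blue=(p[...,2]>110)&(p[...,2]-p[...,0]>70)&(p[...,1]<p[...,2]-50)
for n,(a,b) in dict(sq=(135,216),rl=(237,173),rs=(375,162),ob=(445,294)).items():
    m=biggest(blue&(np.hypot(u-a,v-b)<50)); hull=cv2.convexHull(pts(m))
    fm=cv2.fillConvexPoly(np.zeros((480,640),np.uint8),hull,1)>0
    top=biggest(fm&(W[...,2]>.026)&(np.hypot(u-a,v-b)<22))
    g=biggest(fm&(p[...,0]>110)&(np.hypot(u-a,v-b)<25))
    print(n,"plate",rect(ray(hull,.012,c)),circ(ray(hull,.012,c)),"barD",rect(ray(pts(top),.032,c)),top.sum(),"barC",rect(ray(pts(g),.032,c)))
for n,(a,b,z) in dict(sq=(368,244,.052),rl=(263,254,.044),rs=(489,218,.052),ob=(174,289,.048)).items():
    near=np.hypot(u-a,v-b)<55
    m=biggest(near&(W[...,2]>z-.012)); w=biggest(near&(p.min(-1)>120))
    print(n,"boxD",rect(ray(pts(m),z,c)),circ(ray(pts(m),z,c)),"boxC",rect(ray(pts(w),z,c)),circ(ray(pts(w),z,c)))
for n,(a,b) in dict(jar=(203,224),tom=(183,172),shk=(306,147),lem=(313,206),gar=(434,177),bowl=(413,218)).items():
    m=(np.hypot(u-a,v-b)<16)&(W[...,2]>.01); print(n,W[m].mean(0).round(3),W[m][:,2].max().round(3))
E
```

```text
table z -5.772648028914825e-05
sq plate [535.5 377.8 107.9 106.4  74.1] [536.3 378.2 124.4 133. ] barD [535.1 377.3  50.7  11.7  74.1] 127 barC [534.  372.8  60.   20.1  74.1]
rl plate [629.7 159.1 129.  128.    0.7] [629.5 159.8 128.8 130.4] barD [627.7 161.3  48.8  13.6  45. ] 130 barC [627.1 157.5  58.   18.1  45.1]
rs plate [ 652.9 -140.3   89.1   87.7  -89.9] [ 653.2 -140.5   88.6   90.5] barD [ 652.7 -139.9   49.4   11.8  -28.5] 127 barC [ 650.1 -138.6   57.    20.1  -26.7]
ob plate [ 369.6 -289.9  150.1   91.5  -13. ] [ 370.4 -288.8  120.   168.6] barD [ 369.5 -288.5   48.8   14.1  -15.5] 135 barC [ 370.2 -285.6   57.6   20.6  -11.4]
sq boxD [ 473.4 -121.1  102.   101.8  -32.2] [ 474.6 -120.9  118.6  123.1] boxC [ 473.6 -121.7  103.1  103.    57.8] [ 473.8 -122.4  122.1  125.1]
rl boxD [4.526e+02 9.870e+01 1.241e+02 1.240e+02 2.000e-01] [452.2  98.3 124.6 124.9] boxC [452.1  98.1 124.5 123.7 -44.9] [452.3  97.8 124.7 126.1]
rs boxD [ 529.3 -377.6   84.4   81.9   -0.7] [ 529.3 -377.7   84.5   85.1] boxC [ 527.7 -376.    89.9   84.1  -45.4] [ 528.6 -375.8   84.5   91.8]
ob boxD [379.2 284.1 148.4  88.3 -28.2] [379.8 284.5 108.9 172.9] boxC [380.6 283.8 146.9  88.  -28.1] [380.2 284.1 110.1 169.2]
jar [0.513 0.22  0.067] 1.344
tom [0.627 0.268 0.047] 1.344
shk [0.678 0.009 0.06 ] 1.344
lem [ 0.556 -0.007  0.034] 1.344
gar [ 0.617 -0.264  0.04 ] 1.344
bowl [ 0.533 -0.221  0.025] 1.344
```

```bash
cat > go.py <<'E'
import sys,numpy as np
from h import telemetry
s=telemetry.observe();x,y,z=s["tool_pos"]*1000;psi=np.degrees(s["tool_rot"][2])
print("t",s["time"],"at",np.round([x,y,z,psi],1),"rp",np.round(s["tool_rot"][:2],3),"open",s["opening"],"F",s["contact_force"].round(1))
for a in sys.argv[1:]:
    X,Y,Z,A=map(float,a.split(","));p=np.radians(psi);D=np.array([X-x,Y-y])
    print(a,"->",np.round([D@[np.cos(p),np.sin(p)],D@[np.sin(p),-np.cos(p)],z-Z],1),"roll",round(np.radians(psi-A),3))
E
python3 go.py 370,-289,300,-13 370,-289,193,-13
python3 - <<'E'
from h import *
W=cloud(np.load("top0.npz")['d'],vision.get_calibration("top"));v,u=np.mgrid[:480,:640]
for n,(a,b) in dict(jar=(203,224),tom=(183,172),shk=(306,147)).items():
    z=W[(np.hypot(u-a,v-b)<16)][:,2];z=z[z<.3];print(n,z.max())
E
```

```text
t 0.1 at [ 135.9 -507.   404.1   15. ] rp [-3.14 -0.  ] open 0.09192729197080861 F [0.6 0.5 0.7]
370,-289,300,-13 -> [ 282.5 -150.   104.1] roll 0.489
370,-289,193,-13 -> [ 282.5 -150.   211.1] roll 0.489
jar 0.06659273572871677
tom 0.05769434115110878
shk 0.07120347533314939
```

```bash
python3 -m crank '[[0,282.5,-150,104,0.489],[0,282.5,-150,104,0.489],[0,282.5,-150,104,0.489],[0,282.5,-150,104,0.489],[0,282.5,-150,104,0.489],[0,282.5,-150,104,0.489],[0,282.5,-150,104,0.489],[0,282.5,-150,104,0.489],[0,282.5,-150,104,0.489],[0,282.5,-150,104,0.489],[0,282.5,-150,104,0.489],[0,282.5,-150,104,0.489]]' 30; python3 go.py 370,-289,193,-13
python3 - <<'E'
from h import *
p,d=vision.read_camera("wrist");cv2.imwrite("pics/w1.png",p[:,:,::-1]);
E
```

```text
time: 1.1
tool_pos: [0.3696, -0.2897, 0.3009]
tool_rot: [3.141, -0.0, -0.227]
contact_force: [0.1, -0.8, 0.5]
opening: 0.0458
grip_force: 0.0
t 1.1 at [ 369.6 -289.7  300.9  -13. ] rp [ 3.141 -0.   ] open 0.04580263796432187 F [ 0.1 -0.8  0.5]
370,-289,193,-13 -> [  0.2  -0.8 107.9] roll -0.0
```

View pics/w1.png

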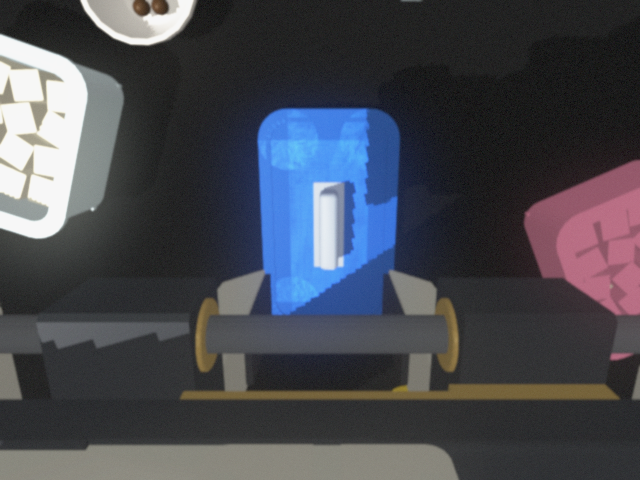

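The wrist view shows the bar at (328,225), centred between the fingers and aligned with them. I'll descend and grip.

```bash
python3 -m crank '[[0,0,-0.5,40,0],[0,0,-0.5,80,0],[0,0,-0.5,100,0],[0,0,-0.5,107.5,0],[0,0,-0.5,107.5,0],[-1,0,-0.5,107.5,0],[-1,0,-0.5,107.5,0],[-1,0,-0.5,107.5,0],[-1,0,-0.5,107.5,0],[-1,0,-0.5,107.5,0],[-1,0,-0.5,60,0],[-1,0,-0.5,0,0]]' 30;  python3 go.py 380,284,320,-28.2
```

```text
time: 2.15
tool_pos: [0.3696, -0.2881, 0.2756]
tool_rot: [-3.138, 0.006, -0.227]
contact_force: [1.0, -1.3, -0.1]
opening: 0.0039
grip_force: 0.0
t 2.15 at [ 369.6 -288.1  275.6  -13. ] rp [-3.138  0.006] open 0.0038514308070393753 F [ 1.  -1.3 -0.1]
380,284,320,-28.2 -> [-118.6 -559.7  -44.4] roll 0.265
```

```bash
python3 -m crank '[[0,0,0,0,0],[0,0,0,0,0]]'
python3 - <<'E'
from h import *
p,d=vision.read_camera("wrist");cv2.imwrite("pics/w2.png",p[:,:,::-1]);
c=vision.get_calibration("wrist");W=cloud(d,c)
m=(W[...,2]>.02)&(W[...,2]<.06)&(np.hypot(W[...,0]-.37,W[...,1]+.289)<.07)
print(rect(W[m][:,:2]),W[m][:,2].max(),m.sum())
E
python3 go.py
```

```text
time: 2.32
tool_pos: [0.3706, -0.289, 0.279]
tool_rot: [3.138, -0.005, -0.227]
contact_force: [0.1, 0.7, -0.7]
opening: 0.013
grip_force: 0.0
[ 368.2 -285.9   49.6   12.   -13.9] 0.032365756943300114 1721
t 2.3667 at [ 370.1 -288.5  277.4  -13. ] rp [ 3.14e+00 -2.00e-03] open 0.016834240403492805 F [0.8 0.3 0.4]
```

View pics/w2.png

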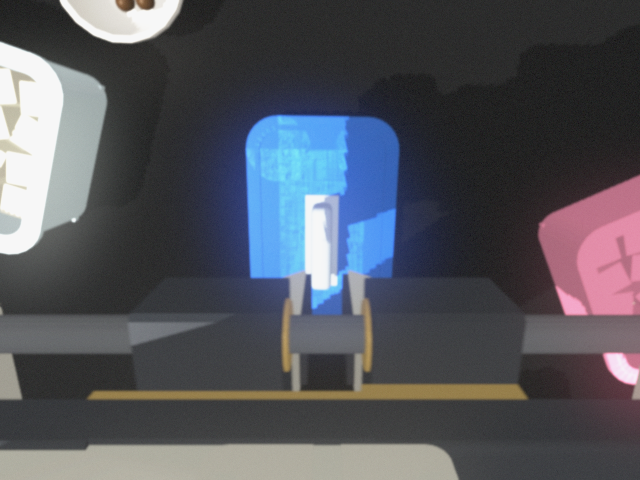

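The lid is still there, having shifted about 2 mm. The fingers had not finished closing when the lift began. I'll retry with a narrower opening and more closing rows.

```bash
python3 go.py 369,-287,193,-13.5;  python3 -m crank '[[-0.4,-1,-1,40,0.01],[-0.4,-1,-1,70,0.01],[-0.4,-1,-1,84,0.01],[-0.4,-1,-1,84,0.01],[-1,-1,-1,84,0.01],[-1,-1,-1,84,0.01],[-1,-1,-1,84,0.01],[-1,-1,-1,84,0.01],[-1,-1,-1,84,0.01],[-1,-1,-1,84,0.01],[-1,-1,-1,84,0.01],[-1,-1,-1,84,0.01]]' 30;  python3 go.py
```

```text
t 2.3667 at [ 370.1 -288.5  277.4  -13. ] rp [ 3.14e+00 -2.00e-03] open 0.016834240403492805 F [0.8 0.3 0.4]
369,-287,193,-13.5 -> [-1.4 -1.2 84.4] roll 0.009
time: 3.37
tool_pos: [0.3693, -0.2874, 0.1926]
tool_rot: [3.141, -0.0, -0.237]
contact_force: [-0.0, 0.3, -0.6]
opening: 0.0118
grip_force: 30.0
t 3.3667 at [ 369.3 -287.4  192.6  -13.6] rp [ 3.141 -0.   ] open 0.011764269429223855 F [-0.   0.3 -0.6]
```

```bash
python3 go.py 380,284.2,320,-28.2;  python3 -m crank '[[-1,0,0,-40,0],[-1,0,0,-80,0],[-1,0,0,-120,0],[-1,-30,-130,-127,0.1],[-1,-60,-270,-127,0.2],[-1,-124,-553,-127,0.255],[-1,-124,-553,-127,0.255],[-1,-124,-553,-127,0.255],[-1,-124,-553,-127,0.255],[-1,-124,-553,-127,0.255],[-1,-124,-553,-127,0.255],[-1,-124,-553,-127,0.255]]';  python3 go.py 380,284.2,320,-28.2
```

```text
t 3.3667 at [ 369.3 -287.4  192.6  -13.6] rp [ 3.141 -0.   ] open 0.011764269429223855 F [-0.   0.3 -0.6]
380,284.2,320,-28.2 -> [-123.9 -558.1 -127.4] roll 0.255
time: 4.37
tool_pos: [0.3749, 0.0894, 0.3183]
tool_rot: [-3.141, -0.001, -0.492]
contact_force: [1.2, -0.8, -0.8]
opening: 0.0121
grip_force: 30.0
t 4.3667 at [374.9  89.4 318.3 -28.2] rp [-3.141e+00 -1.000e-03] open 0.01206814532646923 F [ 1.2 -0.8 -0.8]
380,284.2,320,-28.2 -> [ -87.6 -174.1   -1.7] roll -0.0
```

```bash
python3 -m crank '[[-1,-87,-174,-1,0],[-1,-87,-174,-1,0],[-1,-87,-174,-1,0],[-1,-87,-174,-1,0],[-1,-87,-174,-1,0],[-1,-87,-174,-1,0],[-1,-87,-174,-1,0]]';  python3 go.py 380,284.2,320,-28.2
python3 - <<'E'
from h import *
p,d=vision.read_camera("wrist");cv2.imwrite("pics/w3.png",p[:,:,::-1]);
p,d=vision.read_camera("top");cv2.imwrite("pics/t3.png",cv2.resize(p[200:380,80:320,::-1],None,fx=3,fy=3));
E
```

```text
time: 4.95
tool_pos: [0.3806, 0.2831, 0.3186]
tool_rot: [3.141, 0.0, -0.489]
contact_force: [-0.9, 0.1, -0.1]
opening: 0.0118
grip_force: 30.0
t 4.95 at [380.6 283.1 318.6 -28. ] rp [3.141 0.   ] open 0.011832482910464548 F [-0.9  0.1 -0.1]
380,284.2,320,-28.2 -> [-1.  -0.7 -1.4] roll 0.003
```

View pics/w3.png

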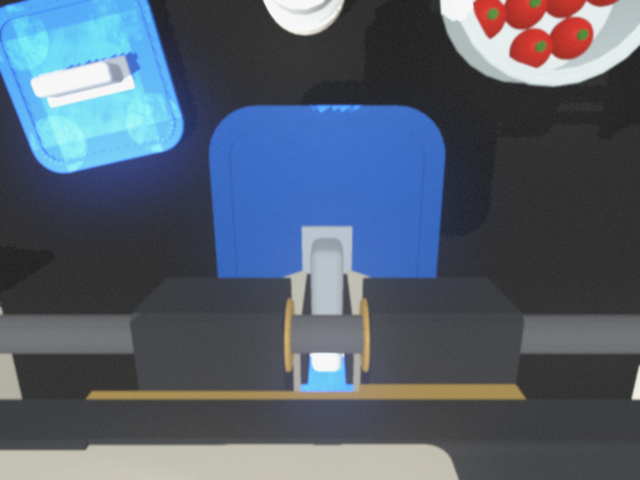

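The wrist view shows the lid held level and square to the tool. I'll lower it onto the oblong box.

```bash
python3 -m crank '[[-1,-1,-0.7,40,0.003],[-1,-1,-0.7,65,0.003],[-1,-1,-0.7,78,0.003],[-1,-1,-0.7,85,0.003],[-1,-1,-0.7,85,0.003],[-1,-1,-0.7,85,0.003]]';  python3 go.py; python3 -m crank '[[-0.3,0,0,0,0],[-0.3,0,0,0,0],[-0.3,0,0,0,0],[-0.3,0,0,0,0],[-0.3,0,0,-40,0],[-0.3,0,0,-80,0],[-0.3,0,0,-80,0]]'; python3 go.py 535.1,377.5,300,74.1
python3 - <<'E'
from h import *
p,d=vision.read_camera("wrist");cv2.imwrite("pics/w4.png",p[:,:,::-1]);
W=cloud(d,vision.get_calibration("wrist"))
m=(W[...,2]>.04)&(W[...,2]<.06)&(np.hypot(W[...,0]-.38,W[...,1]-.284)<.1);print("rect of visible plate",rect(W[m][:,:2]),"z",np.percentile(W[m][:,2],[2,25,50,75,98]).round(4))
A=np.c_[W[m][:,:2]-[.38,.284],np.ones(m.sum())];print("slopes",np.linalg.lstsq(A,W[m][:,2],rcond=None)[0])
E
```

```text
time: 5.55
tool_pos: [0.381, 0.2824, 0.2345]
tool_rot: [-3.141, -0.0, -0.497]
contact_force: [0.7, 0.1, -0.3]
opening: 0.0117
grip_force: 30.0
t 5.55 at [381.  282.4 234.5 -28.4] rp [-3.141 -0.   ] open 0.011738363509841665 F [ 0.7  0.1 -0.3]
time: 6.13
tool_pos: [0.382, 0.284, 0.3204]
tool_rot: [-3.132, -0.007, -0.495]
contact_force: [1.0, 0.8, 0.8]
opening: 0.032
grip_force: 0.0
t 6.1333 at [382.  284.  320.4 -28.4] rp [-3.132 -0.007] open 0.032048328678339635 F [1.  0.8 0.8]
535.1,377.5,300,74.1 -> [  90.3 -155.    20.4] roll -1.788
rect of visible plate [389.4 275.9 127.2  90.4 -28.5] z [0.0477 0.0487 0.0492 0.0497 0.0511]
slopes [-0.00306059 -0.00264104  0.04928703]
```

View pics/w4.png

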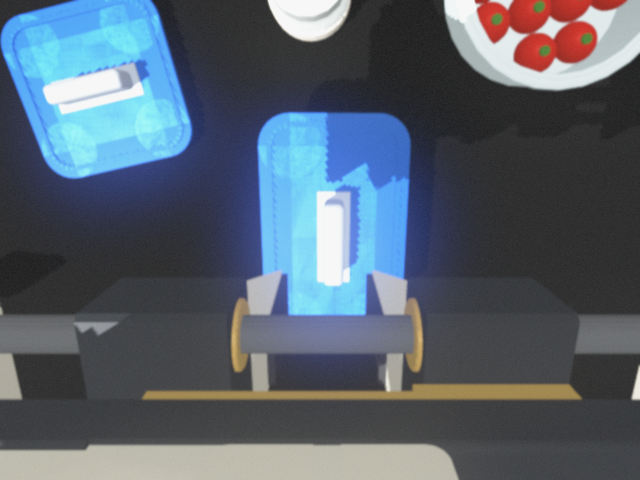

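The oblong lid lies flat on its box, with slopes around 0.3 %. Next is the square lid.

```bash
python3 -m crank '[[-0.3,90,-155,20,-1.788],[-0.3,90,-155,20,-1.788],[-0.3,90,-155,20,-1.788],[-0.3,90,-155,20,-1.788],[-0.3,90,-155,20,-1.788],[-0.3,90,-155,20,-1.788],[-0.3,90,-155,20,-1.788],[-0.3,90,-155,20,-1.788],[-0.3,90,-155,20,-1.788],[-0.3,90,-155,20,-1.788],[-0.3,90,-155,20,-1.788],[-0.3,90,-155,20,-1.788]]'; python3 go.py 535.1,377.5,300,74.1
```

```text
time: 7.18
tool_pos: [0.533, 0.3765, 0.2927]
tool_rot: [-3.141, 0.002, 1.011]
contact_force: [-1.3, -0.5, 0.9]
opening: 0.0321
grip_force: 0.0
t 7.1833 at [533.  376.5 292.7  57.9] rp [-3.141e+00  2.000e-03] open 0.03205341483900008 F [-1.3 -0.5  0.9]
535.1,377.5,300,74.1 -> [ 1.9  1.2 -7.3] roll -0.282
```

```bash
python3 -m crank '[[-0.3,2,1,0,-0.12],[-0.3,2,1,0,-0.24],[-0.3,2,1,0,-0.282],[-0.3,2,1,0,-0.282]]'; python3 go.py 535.1,377.5,193,74.1
python3 - <<'E'
from h import *
p,d=vision.read_camera("wrist");W=cloud(d,vision.get_calibration("wrist"))
m=biggest((W[...,2]>.022)&(W[...,2]<.045)&(np.hypot(W[...,0]-.535,W[...,1]-.377)<.05));print(rect(W[m][:,:2]),m.sum())
E
```

```text
time: 7.52
tool_pos: [0.535, 0.3777, 0.2928]
tool_rot: [-3.14, 0.001, 1.288]
contact_force: [-0.5, 0.1, -0.4]
opening: 0.032
grip_force: 0.0
t 7.5167 at [535.  377.7 292.8  73.8] rp [-3.14e+00  1.00e-03] open 0.03195927208056991 F [-0.5  0.1 -0.4]
535.1,377.5,193,74.1 -> [-0.2  0.2 99.8] roll -0.005
[535.8 377.6  49.   11.6  73.9] 1524
```

```bash
python3 -m crank '[[-0.3,0,0.3,40,0],[-0.3,0,0.3,75,0],[-0.3,0,0.3,100,0],[-0.3,0,0.3,100,0],[-1,0,0.3,100,0],[-1,0,0.3,100,0],[-1,0,0.3,100,0],[-1,0,0.3,100,0],[-1,0,0.3,100,0],[-1,0,0.3,100,0],[-1,0,0.3,100,0],[-1,0,0.3,100,0]]' 30; python3 go.py 474,-121.4,330,57.8
```

```text
time: 8.57
tool_pos: [0.5355, 0.3776, 0.194]
tool_rot: [3.142, 0.0, 1.287]
contact_force: [0.4, -0.4, -0.5]
opening: 0.0117
grip_force: 30.0
t 8.5667 at [535.5 377.6 194.   73.7] rp [3.142 0.   ] open 0.011671720904872012 F [ 0.4 -0.4 -0.5]
474,-121.4,330,57.8 -> [-496.3   80.8 -136. ] roll 0.278
```

```bash
python3 -m crank '[[-1,0,0,-40,0],[-1,0,0,-80,0],[-1,0,0,-120,0],[-1,-496,81,-130,0.278],[-1,-496,81,-130,0.278],[-1,-496,81,-130,0.278],[-1,-496,81,-130,0.278],[-1,-496,81,-130,0.278],[-1,-496,81,-130,0.278],[-1,-496,81,-130,0.278],[-1,-496,81,-130,0.278],[-1,-496,81,-130,0.278]]'; python3 go.py 474,-121.4,330,57.8
```

```text
time: 9.57
tool_pos: [0.4892, 0.0038, 0.3218]
tool_rot: [3.141, -0.0, 1.009]
contact_force: [1.8, 0.2, -0.8]
opening: 0.0119
grip_force: 30.0
t 9.5667 at [489.2   3.8 321.8  57.8] rp [ 3.141 -0.   ] open 0.011917437418784219 F [ 1.8  0.2 -0.8]
474,-121.4,330,57.8 -> [-114.    53.8   -8.2] roll 0.0
```

```bash
python3 -m crank '[[-1,-114,54,0,0],[-1,-114,54,0,0],[-1,-114,54,0,0],[-1,-114,54,0,0],[-1,-114,54,0,0]]'; python3 go.py 474,-121.4,239,57.8
```

```text
time: 9.98
tool_pos: [0.4744, -0.1218, 0.3215]
tool_rot: [3.141, -0.0, 1.004]
contact_force: [0.5, 0.2, -0.6]
opening: 0.0117
grip_force: 30.0
t 9.9833 at [ 474.4 -121.8  321.5   57.5] rp [ 3.141 -0.   ] open 0.011658953571631936 F [ 0.5  0.2 -0.6]
474,-121.4,239,57.8 -> [ 0.1 -0.6 82.5] roll -0.005
```

```bash
python3 -m crank '[[-1,0,-0.5,40,-0.005],[-1,0,-0.5,65,-0.005],[-1,0,-0.5,77,-0.005],[-1,0,-0.5,82.5,-0.005],[-1,0,-0.5,82.5,-0.005],[-1,0,-0.5,82.5,-0.005]]'; python3 go.py; python3 -m crank '[[-0.3,0,0,0,0],[-0.3,0,0,0,0],[-0.3,0,0,0,0],[-0.3,0,0,0,0],[-0.3,0,0,-40,0],[-0.3,0,0,-80,0],[-0.3,0,0,-80,0]]'; python3 go.py 628,160.5,300,47
python3 - <<'E'
from h import *
p,d=vision.read_camera("wrist");W=cloud(d,vision.get_calibration("wrist"))
m=biggest((p[...,2].astype(int)-p[...,0]>70)&(W[...,2]>.03)&(np.hypot(W[...,0]-.474,W[...,1]+.121)<.08));print("visible plate",rect(W[m][:,:2]),"z",np.percentile(W[m][:,2],[2,50,98]).round(4))
A=np.c_[W[m][:,:2]-[.474,-.121],np.ones(m.sum())];print("slopes",np.linalg.lstsq(A,W[m][:,2],rcond=None)[0])
E
```

```text
time: 10.48
tool_pos: [0.4748, -0.1182, 0.2392]
tool_rot: [3.141, -0.0, 1.015]
contact_force: [0.2, -0.4, -1.1]
opening: 0.0118
grip_force: 30.0
t 10.4833 at [ 474.8 -118.2  239.2   58.2] rp [ 3.141 -0.   ] open 0.011783624585309361 F [ 0.2 -0.4 -1.1]
time: 11.07
tool_pos: [0.4761, -0.1201, 0.3255]
tool_rot: [3.13, -0.002, 1.014]
contact_force: [1.6, -1.1, 1.0]
opening: 0.0317
grip_force: 0.0
t 11.0667 at [ 476.1 -120.1  325.5   58.1] rp [ 3.13e+00 -2.00e-03] open 0.031734385945731025 F [ 1.6 -1.1  1. ]
628,160.5,300,47 -> [318.4 -19.4  25.5] roll 0.193
visible plate [ 477.7 -110.8  123.9  106.3   58.2] z [0.0517 0.0532 0.0552]
slopes [0.04816178 0.07728029 0.05398338]
```

```bash
python3 -m crank '[[-0.3,318,-19,20,0.193],[-0.3,318,-19,20,0.193],[-0.3,318,-19,20,0.193],[-0.3,318,-19,20,0.193],[-0.3,318,-19,20,0.193],[-0.3,318,-19,20,0.193],[-0.3,318,-19,20,0.193],[-0.3,318,-19,20,0.193],[-0.3,318,-19,20,0.193],[-0.3,318,-19,20,0.193],[-0.3,318,-19,20,0.193]]'; python3 go.py 628,160.5,193,47
cat > chk.py <<'E'
from h import *
import sys
p,d=vision.read_camera("top");c=vision.get_calibration("top");W=cloud(d,c)
blue=(p[...,2]>90)&(p[...,2].astype(int)-p[...,0]>60)&(p[...,1].astype(int)<p[...,2]-30)
for a in sys.argv[1:]:
    x,y,z=map(float,a.split(","))
    m=biggest(blue&(np.hypot(W[...,0]-x/1e3,W[...,1]-y/1e3)<.11)&(W[...,2]>.005)&(W[...,2]<.1))
    Q=W[m];k=abs(Q[:,2]-np.median(Q[:,2]))<.012;Q=Q[k]
    s=np.linalg.lstsq(np.c_[Q[:,:2]-[x/1e3,y/1e3],np.ones(len(Q))],Q[:,2],rcond=None)[0]
    print(a,"plate",rect(ray(pts(m),z/1e3,c)),circ(ray(pts(m),z/1e3,c)),"z",np.percentile(Q[:,2],[2,50,98]).round(4),"slope",s.round(3))
cv2.imwrite(f"pics/t_{len(sys.argv)}.png",p[...,::-1])
E
python3 chk.py 474,-121,56 380,284,52
python3 - <<'E'
from h import *
p,d=vision.read_camera("wrist");W=cloud(d,vision.get_calibration("wrist"))
m=biggest((W[...,2]>.022)&(W[...,2]<.045)&(np.hypot(W[...,0]-.628,W[...,1]-.160)<.05));print("bar",rect(W[m][:,:2]),m.sum())
E
```

```text
time: 12.03
tool_pos: [0.626, 0.1603, 0.2977]
tool_rot: [-3.14, 0.002, 0.821]
contact_force: [-0.2, 0.2, 1.7]
opening: 0.0318
grip_force: 0.0
t 12.0333 at [626.  160.3 297.7  47. ] rp [-3.14e+00  2.00e-03] open 0.031773559260174083 F [-0.2  0.2  1.7]
628,160.5,193,47 -> [  1.5   1.4 104.7] roll 0.001
474,-121,56 plate [ 473.9 -117.4  107.4  106.    58. ] [ 473.1 -116.6  122.3  131.8] z [0.0502 0.0557 0.0613] slope [0.001 0.003 0.056]
380,284,52 plate [366.1 334.3  95.5  33.7  -1.8] [362.6 331.7  37.9  99. ] z [0.0471 0.0523 0.0576] slope [0.001 0.001 0.052]
bar [630.9 158.9  49.3  12.   45.6] 1499
```

Both lids lie flat at the right heights (0.0557 and 0.0523 m). Now I'll grip the large round lid.

```bash
python3 -m crank '[[-0.3,1,3,40,0.02],[-0.3,1,3,80,0.02],[-0.3,1,3,104.5,0.02],[-0.3,1,3,104.5,0.02],[-1,1,3,104.5,0.02],[-1,1,3,104.5,0.02],[-1,1,3,104.5,0.02],[-1,1,3,104.5,0.02],[-1,1,3,104.5,0.02],[-1,1,3,104.5,0.02],[-1,1,3,104.5,0.02],[-1,1,3,104.5,0.02]]' 30; python3 go.py 452.3,98.2,320,46
```

```text
time: 13.13
tool_pos: [0.6294, 0.1589, 0.1951]
tool_rot: [3.141, -0.0, 0.801]
contact_force: [-1.3, -3.7, 5.8]
opening: 0.0115
grip_force: 30.0
t 13.1333 at [629.4 158.9 195.1  45.9] rp [ 3.141 -0.   ] open 0.011522967318127648 F [-1.3 -3.7  5.8]
452.3,98.2,320,46 -> [-166.9  -84.9 -124.9] roll -0.002
```

```bash
python3 -m crank '[[-1,0,0,-40,0],[-1,0,0,-80,0],[-1,0,0,-120,0],[-1,0,0,-125,0]]'; python3 go.py 452.3,98.2,320,46
python3 - <<'E'
from h import *
p,d=vision.read_camera("wrist");cv2.imwrite("pics/w5.png",p[:,:,::-1])
E
```

```text
time: 13.47
tool_pos: [0.6306, 0.1599, 0.3274]
tool_rot: [3.134, -0.01, 0.801]
contact_force: [1.3, -0.3, 0.8]
opening: 0.0115
grip_force: 30.0
t 13.4667 at [630.6 159.9 327.4  45.9] rp [ 3.134 -0.01 ] open 0.011513225216090762 F [ 1.3 -0.3  0.8]
452.3,98.2,320,46 -> [-168.3  -85.1    7.4] roll -0.002
```

View pics/w5.png

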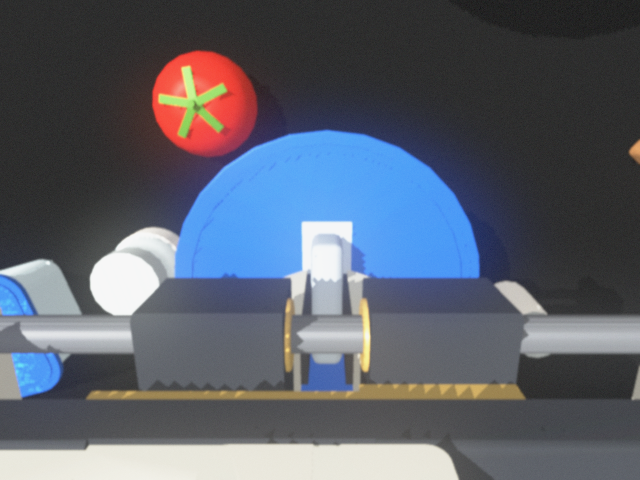

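The lid is held level. Moving over the large round box.

```bash
python3 -m crank '[[-1,-168.3,-85,5,0],[-1,-168.3,-85,5,0],[-1,-168.3,-85,5,0],[-1,-168.3,-85,5,0],[-1,-168.3,-85,5,0],[-1,-168.3,-85,5,0],[-1,-168.3,-85,5,0]]'; python3 go.py 452.3,98.2,232,46
```

```text
time: 14.1
tool_pos: [0.4503, 0.0975, 0.3138]
tool_rot: [-3.141, 0.001, 0.8]
contact_force: [1.0, 0.1, -0.1]
opening: 0.0117
grip_force: 30.0
t 14.1 at [450.3  97.5 313.8  45.9] rp [-3.141e+00  1.000e-03] open 0.011715840238963205 F [ 1.   0.1 -0.1]
452.3,98.2,232,46 -> [ 1.9  1.  81.8] roll -0.003
```

```bash
python3 -m crank '[[-1,2,1,40,0],[-1,2,1,65,0],[-1,2,1,76,0],[-1,2,1,82,0],[-1,2,1,82,0],[-1,2,1,82,0]]'; python3 go.py; python3 -m crank '[[-0.3,0,0,0,0],[-0.3,0,0,0,0],[-0.3,0,0,0,0],[-0.3,0,0,0,0],[-0.3,0,0,-40,0],[-0.3,0,0,-80,0],[-0.3,0,0,-80,0],[-0.3,0,0,-80,0]]'; python3 go.py 652.8,-140.2,300,-27
```

```text
time: 14.6
tool_pos: [0.4542, 0.0986, 0.232]
tool_rot: [3.141, -0.0, 0.801]
contact_force: [-0.6, -0.3, -0.9]
opening: 0.0116
grip_force: 30.0
t 14.6 at [454.2  98.6 232.   45.9] rp [ 3.141 -0.   ] open 0.011634539471631712 F [-0.6 -0.3 -0.9]
time: 15.27
tool_pos: [0.4537, 0.0984, 0.3146]
tool_rot: [3.138, -0.004, 0.801]
contact_force: [0.4, 0.2, -0.9]
opening: 0.0319
grip_force: 0.0
t 15.2667 at [453.7  98.4 314.6  45.9] rp [ 3.138 -0.004] open 0.031910431926298666 F [ 0.4  0.2 -0.9]
652.8,-140.2,300,-27 -> [-32.7 309.   14.6] roll 1.272
```

```bash
python3 -m crank '[[-0.3,-32.7,309,12,1.272],[-0.3,-32.7,309,12,1.272],[-0.3,-32.7,309,12,1.272],[-0.3,-32.7,309,12,1.272],[-0.3,-32.7,309,12,1.272],[-0.3,-32.7,309,12,1.272],[-0.3,-32.7,309,12,1.272],[-0.3,-32.7,309,12,1.272],[-0.3,-32.7,309,12,1.272],[-0.3,-32.7,309,12,1.272],[-0.3,-32.7,309,12,1.272],[-0.3,-32.7,309,12,1.272]]'; python3 -m crank '[[-0.3,0,0,0,0],[-0.3,0,0,0,0]]'; python3 go.py 652.8,-140.2,193,-27
python3 chk.py 452.3,98.2,48
python3 - <<'E'
from h import *
p,d=vision.read_camera("wrist");W=cloud(d,vision.get_calibration("wrist"))
m=biggest((W[...,2]>.022)&(W[...,2]<.045)&(np.hypot(W[...,0]-.653,W[...,1]+.14)<.05));print("bar",rect(W[m][:,:2]),m.sum())
E
```

```text
time: 16.27
tool_pos: [0.652, -0.1402, 0.299]
tool_rot: [3.141, 0.002, -0.469]
contact_force: [-0.1, -0.2, 0.1]
opening: 0.0324
grip_force: 0.0
time: 16.43
tool_pos: [0.6521, -0.1399, 0.3002]
tool_rot: [3.141, 0.0, -0.468]
contact_force: [-0.1, 0.5, 0.1]
opening: 0.0323
grip_force: 0.0
t 16.4333 at [ 652.1 -139.9  300.2  -26.8] rp [3.141 0.   ] open 0.03227294154448563 F [-0.1  0.5  0.1]
652.8,-140.2,193,-27 -> [  0.7  -0.  107.2] roll 0.003
452.3,98.2,48 plate [472.1  94.3 130.1  91.4  71.1] [464.5  97.  104.  134.1] z [0.0424 0.0478 0.0536] slope [ 0.    -0.001  0.048]
bar [ 654.4 -142.6   50.2   12.   -28.4] 1480
```

```bash
python3 -m crank '[[-0.3,1.5,1,40,0.02],[-0.3,1.5,1,80,0.02],[-0.3,1.5,1,107,0.02],[-0.3,1.5,1,107,0.02],[-1,1.5,1,107,0.02],[-1,1.5,1,107,0.02],[-1,1.5,1,107,0.02],[-1,1.5,1,107,0.02],[-1,1.5,1,107,0.02],[-1,1.5,1,107,0.02],[-1,1.5,1,107,0.02],[-1,1.5,1,107,0.02]]' 30; python3 go.py; python3 -m crank '[[-1,0,0,-40,0],[-1,0,0,-80,0],[-1,0,0,-120,0],[-1,0,0,-130,0],[-1,0,0,-130,0]]'; python3 go.py 529,-377,330,-28
```

```text
time: 17.53
tool_pos: [0.6532, -0.1418, 0.1937]
tool_rot: [-3.142, -0.0, -0.491]
contact_force: [0.3, 0.1, 2.1]
opening: 0.0118
grip_force: 30.0
t 17.5333 at [ 653.2 -141.8  193.7  -28.1] rp [-3.142 -0.   ] open 0.011819407232378504 F [0.3 0.1 2.1]
time: 17.95
tool_pos: [0.6538, -0.1421, 0.3281]
tool_rot: [-3.14, -0.008, -0.491]
contact_force: [0.6, -0.8, 0.5]
opening: 0.0115
grip_force: 30.0
t 17.95 at [ 653.8 -142.1  328.1  -28.1] rp [-3.14  -0.008] open 0.011497074512021803 F [ 0.6 -0.8  0.5]
529,-377,330,-28 -> [  0.8 266.   -1.9] roll -0.002
```

```bash
python3 -m crank '[[-1,1,266,0,0],[-1,1,266,0,0],[-1,1,266,0,0],[-1,1,266,0,0],[-1,1,266,0,0],[-1,1,266,0,0],[-1,1,266,0,0],[-1,1,266,0,0],[-1,1,266,0,0]]'; python3 go.py 529,-377,238.7,-28
python3 - <<'E'
from h import *
p,d=vision.read_camera("wrist");cv2.imwrite("pics/w6.png",p[:,:,::-1])
E
```

```text
time: 18.7
tool_pos: [0.5279, -0.3773, 0.3215]
tool_rot: [-3.14, 0.003, -0.493]
contact_force: [0.3, 0.3, -0.5]
opening: 0.0118
grip_force: 30.0
t 18.7 at [ 527.9 -377.3  321.5  -28.3] rp [-3.14e+00  3.00e-03] open 0.011821027610766718 F [ 0.3  0.3 -0.5]
529,-377,238.7,-28 -> [ 0.8 -0.8 82.8] roll -0.005
```

View pics/w6.png

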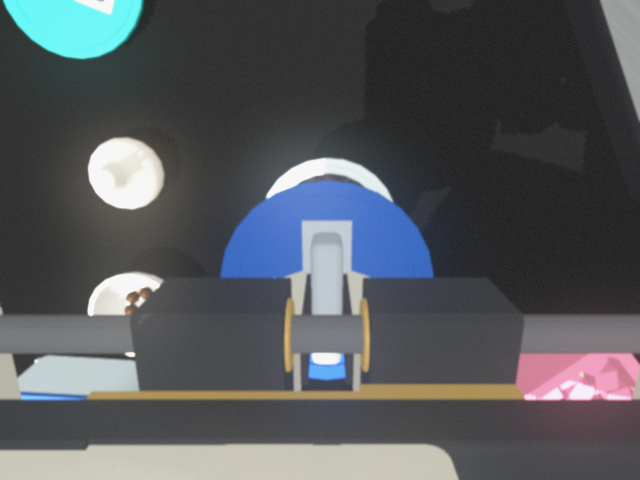

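The lid at u≈327 is over the box rim at u≈330, so they line up. Lowering it now.

```bash
python3 -m crank '[[-1,0.8,-0.4,40,0],[-1,0.8,-0.4,65,0],[-1,0.8,-0.4,77,0],[-1,0.8,-0.4,83,0],[-1,0.8,-0.4,83,0],[-1,0.8,-0.4,83,0]]'; python3 go.py; python3 -m crank '[[-0.3,0,0,0,0],[-0.3,0,0,0,0],[-0.3,0,0,0,0],[-0.3,0,0,0,0],[-0.3,0,0,-40,0],[-0.3,0,0,-80,0],[-0.3,-30,60,-110,0],[-0.3,-60,100,-110,0],[-0.3,-100,140,-110,0],[-0.3,-140,180,-110,0],[-0.3,-140,180,-110,0],[-0.3,-140,180,-110,0]]'; python3 chk.py 529,-377,56 474,-121,56 452.3,98.2,48 380,284,52
```

```text
time: 19.25
tool_pos: [0.5303, -0.3764, 0.2414]
tool_rot: [3.141, -0.002, -0.49]
contact_force: [0.5, 0.2, 0.1]
opening: 0.0116
grip_force: 30.0
t 19.25 at [ 530.3 -376.4  241.4  -28.1] rp [ 3.141e+00 -2.000e-03] open 0.011561880961988307 F [0.5 0.2 0.1]
time: 20.25
tool_pos: [0.3177, -0.4705, 0.3511]
tool_rot: [3.14, 0.0, -0.493]
contact_force: [0.4, 0.1, -0.6]
opening: 0.0321
grip_force: 0.0
529,-377,56 plate [ 5.310e+02 -3.755e+02  8.820e+01  8.810e+01  1.000e-01] [ 531.3 -375.9   88.8   89.4] z [0.0501 0.0556 0.0612] slope [-0.003  0.009  0.056]
474,-121,56 plate [ 473.8 -117.4  107.4  106.    58. ] [ 473.3 -116.7  124.2  130.3] z [0.0504 0.0558 0.0613] slope [0.003 0.002 0.056]
452.3,98.2,48 plate [4.546e+02 1.004e+02 1.279e+02 1.278e+02 2.000e-01] [454.1 100.4 129.1 129.7] z [0.0425 0.0479 0.053 ] slope [0.    0.002 0.048]
380,284,52 plate [380.7 283.7 150.1  91.1 -28.5] [380.8 283.9 120.2 169.6] z [0.0468 0.0521 0.0574] slope [-0.001 -0.001  0.052]
```

View pics/t_5.png

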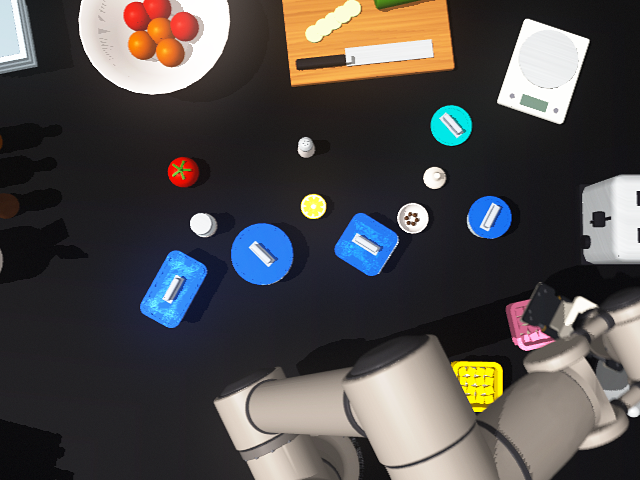

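All four lids are flat, centred and at seated height. The distractors haven't moved and the arm is clear of everything.

```bash
python3 -c "
from cell import ticket
print(ticket.hand_in())"
```

```text
the job is handed in; nothing more can be done
None
```

All four boxes are closed with their own blue lids, grip side up; the last camera check showed each lid flat at its seated height, and I handed the job in at about 20 s of the 109 s limit.

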